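# Zero the spring tester, then draw its slide out to the red band and hold it

### The job

Check the spring on the grey spring tester. With the slide still fully home, pick up the red screwdriver and press the small red zero button, deep in its hole in the black face of the gauge, fully in with the screwdriver's tip (never with the fingers), then lay the screwdriver down flat on the bench top, clear of the tester. Then take the slide by its blue grip, draw it out against its spring until the black pointer stands over the red band on the scale, and finish while still holding it there by the grip; leave the other loose things (bearing, red bottle, ring nut) where they are.

Things in the scene. Friction and masses are not known exactly. Their poses are not given: they have to be found in the camera images.
- tester: Spring tester fixed on the bench: grey plate 215 x 120 x 12 mm. Origin on the bench; in its frame the plate spans x -115 to 100, y +-60 mm. The slide pulls along its -x (roughly the robot's left) on a rail at y 30. Gauge head: x 15 to 97, y -61 to -11, 85 mm high, black face at x 15 looking to -x. Spring tube behind the slide: x 6 to 97, y 8 to 52, 48 mm high.
- button_bore (a point): Centre of the mouth of the zero button's hole in the gauge head's black face, 47 mm above the bench; axes as the tester's. Round hole, 16 mm wide, chamfered to about 22 mm, running along the tester's +x. The red button's face, 13 mm across, lies 5 mm inside.
- zero_button (a joint): Travel of the red zero button into its hole, m: 0 out, 0.005 fully in. Spring: about 2 N to start, 5 N fully in; springs back by itself.
- slide (a joint): How far the slide is drawn out, m: 0 fully home, end stop at 0.080. Spring return: about 4 N at 0, rising 1.3 N per 10 mm (12 N at 60 mm); springs home when let go. It moves along the tester's -x.
- slide_grip (a point): On the centre line of the slide's blue upright grip, 82 mm above the bench; moves with the slide, axes as the tester's. Grip 20 mm thick along the pull (x), 34 mm wide (y), from 56 to 102 mm above the bench; below it a neck 18 x 22 mm and a carriage 36 x 36 mm, top 29 mm above the bench.
- pointer (a point): Tip of the slide's black pointer (3 mm wide), 19 mm above the bench, over the scale; moves with the slide and has the same x in the tester's frame as the grip.
- band: Red band on the white scale, 8 mm wide along the pull and 20 mm across, where the pointer must stand. Origin: its centre; axes as the tester's. Fixed during the work, at another place each time, 35 to 60 mm of slide travel from home.
- screwdriver: Red screwdriver, 200 mm long, 80 g or so, lying on the bench. Origin: under its middle. Its length is along its own y: tip at y -100 mm, handle from y 30 to 100 mm, 26 mm thick; shaft 6 mm thick, blade 8 mm wide; its centre line lies 13 mm above its underside (z).
- driver_tip (a point): Tip of the screwdriver's blade, on its centre line; axes as the screwdriver's.
- driver_handle (a point): Middle of the screwdriver's handle on its centre line, 160 mm from the tip; axes as the screwdriver's. Grip width here up to 26 mm.
- red_bottle: Bystander: small red bottle with black cap, 31 mm across, 79 mm high. Origin under its centre.
- nut: Bystander: grey ring nut 48 mm across, 12 mm high. Origin under its centre.
- ball_bearing: Bystander: dark grey bearing ring 70 mm across, 20 mm high. Origin under its centre.

How it is judged:
By the outcome, as a careful person would: the job done as asked, in the order asked, and still so for the second after the job is handed in, while the arm keeps its last pose, push and grip.
It also fails if it takes over 72 s, if anything falls off the work surface, if the arm or the gripper's body presses on something with over 40 N, if the wrist force passes 120 N, or if a joint passes its speed limit or range.

### The arm

A 6-joint arm with a two-finger parallel gripper is mounted at the origin on the work surface; the furniture and walls round the work are solid. World frame = base frame: x ahead of the robot, y to its left, z up, the work surface at z = 0. Lengths are in m, angles in degrees, forces in N, time in s.
With the tool pointing down it reaches from about 0.3 to 0.75 m from the base axis. Payload 8.5 kg.
Tool frame: the origin (TCP) lies between the finger pads; the fingertips stand 8 mm ahead of it and the grasp point (between the pads) lies 11 mm behind it; z points along the fingers, y is the line along which they close (so a half turn about z gives the same grasp; the last joint's range is limited). The gripper opens to 85 mm and grips with 20 to 120 N. Pads are 22 mm wide; open, the fingers measure 114 mm over their backs; the gripper's body (76 mm by 85 mm) begins 54 mm behind the grasp point. The pads swing forward as they close: fully open they stand 13 mm farther back than shut.
Start: joints at [52.179, 21.807, 74.336, -0, 83.858, -12.336], TCP at [0.237, 0.496, 0.239] pointing down, gripper open.
Joint ranges: [-178.18, 178.18], [-50.72, 133.34], [12.68, 142.11], [-81.47, 261.47], [9.98, 163.14], [-165.26, 165.26]. Speed limits (degrees/s): [136.94, 136.94, 180, 180, 180, 180].

### API

Orientations are given as a 3x3 rotation matrix whose columns are the frame's x, y, z axes.
In Python, from plant import state, read_camera, get_calibration, sign_off, recognise gives the robot as it stands. The module is installed in compiled form; this text tells all that it offers.
- The arm moves only by the tool send_rows, never from a script. Its arguments are lists of equal length, an entry for each row: "hand": the opening in per cent of the stroke, from 0 (shut) to 100 (fully open); "translation": the shift along the tool's x, y, z in m, a list of three; "yaw": the turn about the tool's z in rad. In form: {"hand": [hand, ...], "translation": [[dx, dy, dz], ...], "yaw": [yaw, ...]}. A call has 1 to 12 rows; each row shifts and turns the commanded pose from where the row before left it, along the tool's axes as they then stand; what a row does not reach is not made up. A row lasts 1/8 s, in which the tool goes at most 62.5 mm and 10.7 degrees, less where a joint would pass 70% of its speed; a pose out of reach is approached as far as the arm can. A call is refused whole if a number of a shift passes 0.0625 or a number of a turn 0.188, either way. A call with a gripper value outside its range is refused whole. The fingers move at their own pace and stop on an object; "grip_force" is the grip in N (left out, the last holds). Time passes only in rows, so rows that do not move let the fingers close. It gives the time, the measured TCP pose, the force, the opening and the grip force at its end, in the units of the state.
- state(): the state, without advancing time (a new reading comes with each control period).
- read_camera(name): name is "scene" or "top" or "wrist"; returns the picture (480x640x3 uint8, red, green, blue); there is no depth.
- get_calibration(name): a dict with "vertical_fov" (degrees; the focal length in pixels is half the picture's height over the tangent of half this angle, whatever the lens; pixels are square), "cx", "cy" (the principal point, pixels), "k1" (the pictures are not rectified: a ray, as slopes to the right and down, at radius r is drawn at 1 + k1 r^2 times it, then the intrinsics apply), "extrinsics" (4x4, takes a point from camera to world coordinates). Camera axes: x right, y up, looking along -z (the intrinsics and any distortion apply to the point x, -y, -z); pixel columns grow to the right and rows downward; lengths in m; the calibration is good to about 2 mm. A picture is of the moment at which its call begins: read the wrist's pose just before it. get_calibration takes no time and is no camera call; for the wrist camera it gives the pose at the moment of the call.
- sign_off(): hands the job in; it is judged then, once.
Trained networks look in the newest picture that a camera, given by its name, has taken for a name from the list of things; names that differ only in an ending like _2 or _b are one class to them, and where a whole thing is asked for, a point or a joint stands for the part that bears it (a point fixed in the world has none). Each returns a list of dicts, best first, with "p" (0 to 1); they miss things now and then, are a little off and sometimes report something else, mostly with a low value. They report only what shows in the picture. A call takes as long as a camera call.
- recognise(camera, target): "pixel" ([column, row] in pixels, amid what is visible of it).
The state is a dict: "clock": time; "joint_positions": joint angles; "qd": joint speeds; "joint_efforts": joint torques, N m; "eef_pos": TCP position; "tool_rot": TCP orientation; "wrist_force": force on the tool from outside, world axes, zero at the start; "torque": the same for the moment, N m; "gripper_width": finger opening in m; "grip_force": force on a finger pad.
Only numpy, scipy, OpenCV 4.12 (cv2) and the standard library are available. Lean on these libraries where they do the work, as an engineer would, in place of code of your own. Each camera call takes 0.05 s, during which the arm holds its last target. There are 200 camera calls.

## Working session

There is one attempt and no reset: what is moved stays moved. The work goes in short steps, Python scripts to look and compute and a tool call to move; the robot and the scene stay as the last step left them, time stands still between calls to the robot, and variables do not carry over. Pictures are saved under pics/ and viewed, at most 10 in all, crops included, and the job is handed in when it is done.

Besides the shell and the picture viewer there is one more tool, called after "Request:" as name(argument=value, ...) on one line, values as JSON. send_rows: Moves the arm, as the interface text tells. Its arguments: {"type":"object","properties":{"hand":{"type":"array","items":{"type":"number"}},"translation":{"type":"array","items":{"type":"array","items":{"type":"number"}}},"yaw":{"type":"array","items":{"type":"number"}},"grip_force":{"type":"number"}},"required":["hand","translation","yaw"]}

```bash
mkdir -p pics
cat > h.py <<'E'
import numpy as np, cv2
from plant import *
def ray(cam,px,cal=None):
    c=cal or get_calibration(cam); f=240/np.tan(np.radians(c["vertical_fov"]/2))
    d=np.array([(px[0]-c["cx"])/f,(px[1]-c["cy"])/f]); u=d.copy()
    for _ in range(20): u=d/(1+c["k1"]*(u@u))
    E=np.array(c["extrinsics"]); v=E[:3,:3]@np.array([u[0],-u[1],-1]); return E[:3,3],v/np.linalg.norm(v)
def onz(cam,px,z,cal=None):
    o,v=ray(cam,px,cal); return o+v*(z-o[2])/v[2]
def proj(cam,P,cal=None):
    c=cal or get_calibration(cam); f=240/np.tan(np.radians(c["vertical_fov"]/2))
    E=np.array(c["extrinsics"]); p=E[:3,:3].T@(np.array(P)-E[:3,3]); u=np.array([p[0],-p[1]])/-p[2]
    u=u*(1+c["k1"]*(u@u)); return u*f+[c["cx"],c["cy"]]
def tri(rs):
    A=0;b=0
    for o,v in rs:
        M=np.eye(3)-np.outer(v,v); A=A+M; b=b+M@o
    return np.linalg.solve(A,b)
def snap(cam,name):
    im=read_camera(cam); cv2.imwrite(f"pics/{name}.png",im[:,:,::-1]); return im
E
python3 - <<'E'
from h import *
s=state();print(s["clock"],s["eef_pos"],np.round(s["tool_rot"],3).tolist())
ims=[snap(c,c+"0") for c in("scene","top")]
for c in("scene","top"):
    print(c,np.round(get_calibration(c)["extrinsics"],2).tolist())
    for t in("tester","slide_grip","pointer","band","screwdriver","driver_tip","driver_handle","button_bore","zero_button","red_bottle","nut","ball_bearing"):
        print(t,[(np.round(r["pixel"],1).tolist(),round(r["p"],2)) for r in recognise(c,t)[:2]])
cv2.imwrite("pics/both.png",cv2.resize(np.vstack(ims),(400,600))[:,:,::-1])
E
```

```text
0.0 [0.23646107 0.49626323 0.23870454] [[-0.903, 0.43, -0.001], [0.43, 0.903, -0.001], [0.0, -0.001, -1.0]]
scene [[0.75, 0.45, -0.48, -0.09], [-0.66, 0.5, -0.56, -0.66], [-0.01, 0.74, 0.68, 0.9], [0.0, 0.0, 0.0, 1.0]]
tester [([318.2, 252.8], 0.98)]
slide_grip [([318.8, 221.7], 0.58), ([318.9, 256.5], 0.54)]
pointer [([319.3, 225.1], 0.68)]
band [([217.1, 219.8], 0.64)]
screwdriver [([218.9, 217.8], 0.79)]
driver_tip [([217.9, 220.4], 0.92)]
driver_handle [([215.9, 223.9], 0.93)]
button_bore [([319.6, 253.0], 0.71)]
zero_button []
red_bottle [([422.7, 282.3], 0.73), ([318.4, 223.2], 0.52)]
nut [([305.0, 203.2], 0.66), ([424.0, 280.2], 0.56)]
ball_bearing [([359.5, 406.9], 0.94)]
top [[-0.02, 0.99, -0.14, 0.32], [-1.0, -0.03, -0.01, 0.02], [-0.01, 0.14, 0.99, 1.22], [0.0, 0.0, 0.0, 1.0]]
tester [([318.9, 236.3], 0.96)]
slide_grip [([310.9, 221.2], 0.76)]
pointer [([307.7, 222.3], 0.78)]
band [([220.0, 282.3], 0.45)]
screwdriver [([222.5, 279.4], 0.86)]
driver_tip [([217.6, 281.8], 0.64)]
driver_handle [([221.7, 281.5], 0.89), ([464.0, 310.6], 0.57)]
button_bore [([320.4, 235.3], 0.63), ([255.9, 192.2], 0.4)]
zero_button []
red_bottle [([412.2, 197.9], 0.8), ([307.7, 222.9], 0.23)]
nut [([464.6, 314.8], 0.64), ([249.2, 197.1], 0.53)]
ball_bearing [([463.0, 309.8], 0.91), ([412.0, 199.3], 0.65)]
```

Run:
```python
import cv2
for c,(x,y,w,h) in {"scene":(150,130,320,240),"top":(180,130,320,240)}.items():
    im=cv2.imread(f"pics/{c}0.png")[y:y+h,x:x+w]; cv2.imwrite(f"pics/{c}0c.png",cv2.resize(im,(800,600),interpolation=cv2.INTER_CUBIC))
```

```text
(no output)
```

View pics/scene0c.png

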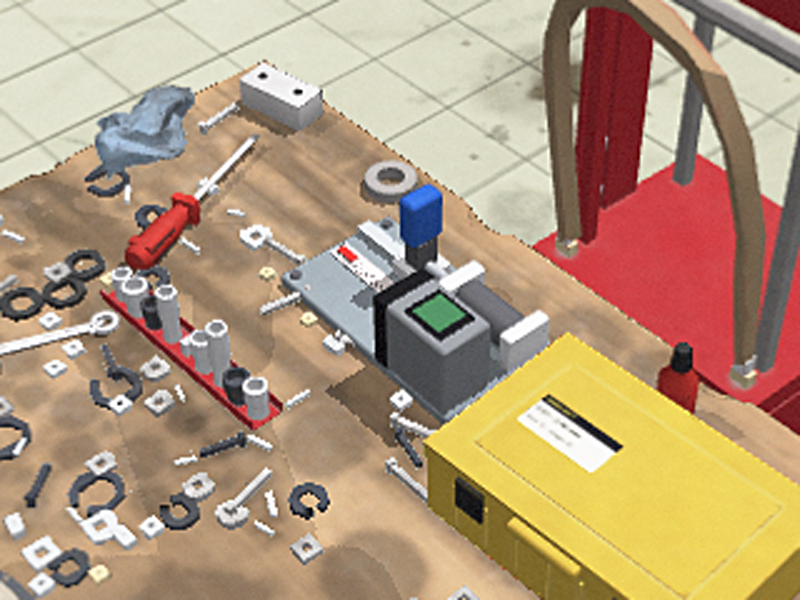

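View pics/top0c.png

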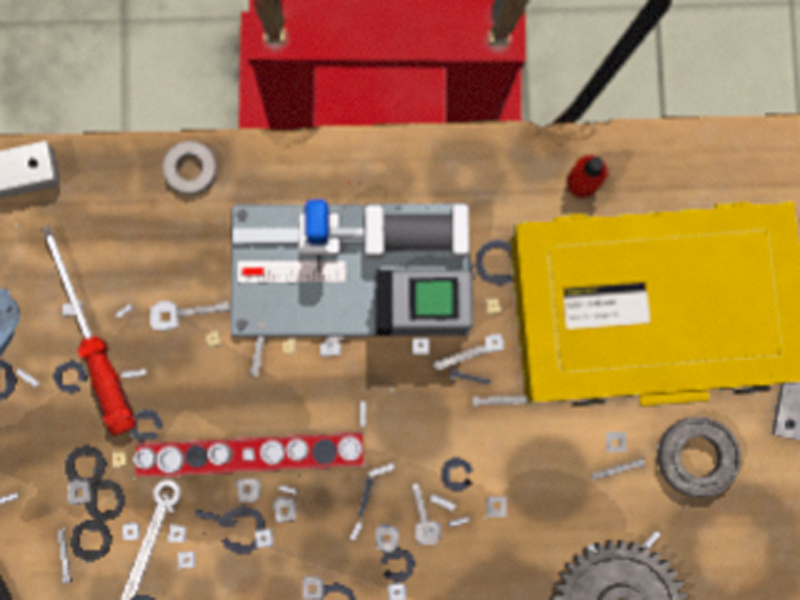

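The scene view shows the tester in the middle, with the band at about crop (347,254) and the screwdriver at upper left, its handle towards the socket rack. The top view shows the plate corners at crop (233,206), (468,206), (468,333) and (233,337). The driver tip is at (47,232) and its handle runs from (92,345) to (120,425). Next I'll get numbers and a wrist view.

Run:
```python
from h import *
f=lambda c:(180+c[0]*.4,130+c[1]*.4)
g=lambda c:(150+c[0]*.4,130+c[1]*.4)
for n,c,z in [("TL",(233,206),.012),("TR",(468,206),.012),("BR",(468,333),.012),("BL",(233,337),.012),("band",(253,271.5),.0125),("tip",(48,232),.013),("h0",(92,345),.013),("h1",(120,425),.013),("griptop",(317,207),.102),("facetopL",(377,271),.085),("faceBL",(377,333),.085),("bottle",(588,175),.03),("nut",(189,167),.006)]:
    print("top",n,np.round(onz("top",f(c),z)[:2],4))
for n,c,z in [("tip",(254,138),.013),("h1",(135,253),.013),("h0",(188,203),.013),("band",(347,254),.0125),("griptop",(421,192),.102)]:
    print("scene",n,np.round(onz("scene",g(c),z)[:2],4))
for n,a,b in [("tip",(48,232),(254,138)),("h1",(120,425),(135,253)),("band",(253,271.5),(347,254))]:
    print("tri",n,np.round(tri([ray("top",f(a)),ray("scene",g(b))]),4))
s=state();cal=get_calibration("wrist");snap("wrist","w0")
print(np.round(cal["extrinsics"],3).tolist(),cal["vertical_fov"],cal["k1"])
```

```text
top TL [0.5646 0.1324]
top TR [ 0.5591 -0.0806]
top BR [ 0.4436 -0.0764]
top BL [0.4452 0.1339]
top band [0.504  0.1151]
top tip [0.5447 0.2998]
top h0 [0.4412 0.2598]
top h1 [0.3694 0.2348]
top griptop [0.5439 0.0536]
top facetopL [0.4909 0.0044]
top faceBL [0.4382 0.0059]
top bottle [ 0.5809 -0.1871]
top nut [0.6031 0.1728]
scene tip [0.5436 0.2983]
scene h1 [0.3705 0.239 ]
scene h0 [0.443  0.2628]
scene band [0.5056 0.1161]
scene griptop [0.5372 0.0554]
tri tip [0.545  0.3002 0.0111]
tri h1 [0.3687 0.2343 0.0173]
tri band [0.504  0.1147 0.0143]
[[0.43, -0.867, -0.252, 0.173], [0.903, 0.412, 0.121, 0.527], [-0.001, -0.28, 0.96, 0.374], [0.0, 0.0, 0.0, 1.0]] 61.98161168153743 -0.013802011589358674
```

View pics/w0.png

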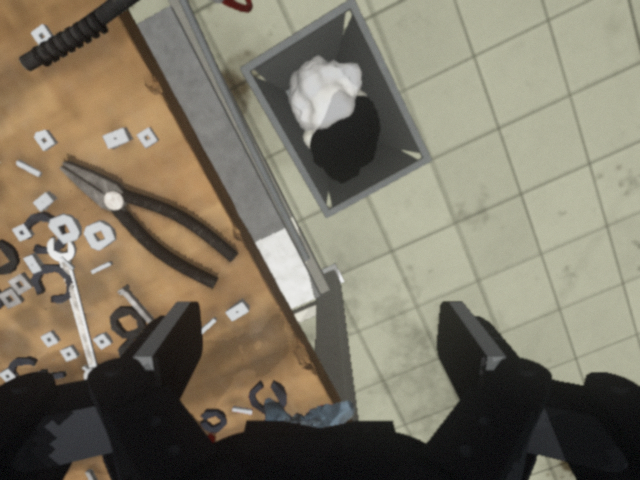

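The wrist view shows only the bench edge and floor. I'll move over the screwdriver handle.

Request:
send_rows(hand=[100,100,100,100,100,100,100,100,100,100,100,100], translation=[[-0.042,-0.0265,0.0065],[-0.042,-0.0265,0.0065],[-0.042,-0.0265,0.0065],[-0.042,-0.0265,0.0065],[-0.042,-0.0265,0.0065],[-0.042,-0.0265,0.0065],[0,0,0],[0,0,0],[0,0,0],[0,0,0],[0,0,0],[0,0,0]], yaw=[0,0,0,0,0,0,-0.16,-0.16,-0.16,-0.16,-0.16,0])

```text
clock: 2.85
eef_pos: [0.3957, 0.2445, 0.2004]
tool_rot: [[-0.938, -0.346, 0.0], [-0.346, 0.938, 0.0], [-0.0, -0.0, -1.0]]
wrist_force: [-1.0, 0.6, -0.5]
gripper_width: 0.0856
grip_force: 0.0
```

Run:
```python
from h import *
s=state();print(s["clock"],s["eef_pos"],np.round(s["tool_rot"],3).tolist())
cal=get_calibration("wrist");im=snap("wrist","w1")
for n,P in [("mid",(.395,.2442,.013)),("tip",(.545,.300,.013)),("end",(.3575,.230,.013))]: print(n,proj("wrist",P,cal))
hsv=cv2.cvtColor(im,cv2.COLOR_RGB2HSV);m=((hsv[...,0]<8)|(hsv[...,0]>172))&(hsv[...,1]>150)&(hsv[...,2]>60)
n,l,st,c=cv2.connectedComponentsWithStats(m.astype(np.uint8))
for i in np.argsort(-st[1:,4])[:3]+1:
    p=np.argwhere(l==i)[:,::-1].astype(float)
    if len(p)<200: continue
    W=np.array([onz("wrist",q,.013,cal)[:2] for q in p[::5]]);mu=W.mean(0);v=np.linalg.svd(W-mu,full_matrices=False)[2][0];t=(W-mu)@v
    print(st[i],mu,np.degrees(np.arctan2(v[1],v[0])),mu+v*t.min(),mu+v*t.max())
```

```text
2.85 [0.39572836 0.2445141  0.20038052] [[-0.938, -0.346, 0.0], [-0.346, 0.938, 0.0], [-0.0, -0.0, -1.0]]
mid [319.97363899 208.50772771]
tip [320.19605993 375.79731863]
end [319.61307877 159.19618876]
[ 301  165   32  108 2925] [0.40281056 0.24403434] 20.742453382475205 [0.36277503 0.22887226] [0.44831054 0.26126589]
[ 107   39  164   66 1495] [0.33411368 0.11597275] 92.63409562899132 [0.33704609 0.05223304] [0.33131147 0.17688246]
[   0  354   89   32 1343] [0.63344865 0.04968901] 104.06985702221326 [0.6424268  0.01386576] [0.62201679 0.09530271]
```

View pics/w1.png

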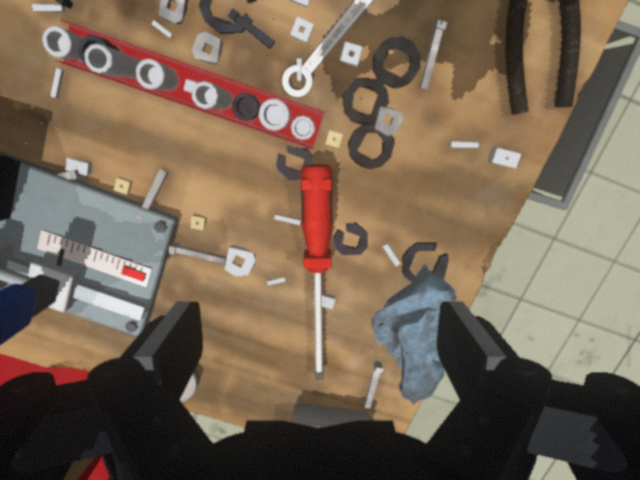

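The wrist view shows the driver lying straight: tip at (319,377), handle rows 165–258, centre line about column 316. That is 3 mm to tool −y. I'll descend and grip.

Request:
send_rows(hand=[100,100,100,100,100,100,0,0,0,0,0,0], translation=[[-0.0015,-0.003,0.04],[0,0,0.045],[0,0,0.045],[0,0,0.04],[0,0,0.015],[0,0,0.006],[0,0,0],[0,0,0],[0,0,0],[0,0,0],[0,0,0],[0,0,0]], yaw=[-0.013,0,0,0,0,0,0,0,0,0,0,0], grip_force=80)

```text
clock: 4.4
eef_pos: [0.3984, 0.2424, 0.0102]
tool_rot: [[-0.933, -0.36, 0.001], [-0.36, 0.933, 0.001], [-0.001, 0.0, -1.0]]
wrist_force: [-1.6, -0.7, 8.1]
gripper_width: 0.0224
grip_force: 78.4
```

Request:
send_rows(hand=[0,0,0,0,0,0,0,0,0,0,0,0], translation=[[0,0,-0.05],[0,0,-0.05],[0,0,0],[0,0,0],[0,0,0],[0,0,0],[0,0,0],[0,0,0],[0,0,0],[0,0,0],[0,0,0],[0,0,0]], yaw=[0,0.15,0.18,0.18,0.18,0.18,0.18,0.18,0.18,0.18,0.18,0.18])

```text
clock: 5.9
eef_pos: [0.398, 0.2422, 0.1095]
tool_rot: [[0.017, 1.0, 0.0], [1.0, -0.017, 0.0], [0.0, 0.0, -1.0]]
wrist_force: [-0.7, -0.4, -1.1]
gripper_width: 0.0221
grip_force: 79.2
```

Run:
```python
from h import *
s=state();print(s["clock"],s["eef_pos"],np.round(s["tool_rot"],3).tolist(),s["gripper_width"],s["wrist_force"])
cal=get_calibration("wrist");im=snap("wrist","w2")
for t in("button_bore","zero_button","driver_tip","tester"): print(t,[(np.round(r["pixel"],1).tolist(),round(r["p"],2)) for r in recognise("wrist",t)[:3]])
print(proj("wrist",(.4667,.0054,.047),cal))
```

```text
5.9 [0.3980186  0.2421936  0.10949765] [[0.017, 1.0, 0.0], [1.0, -0.017, 0.0], [0.0, 0.0, -1.0]] 0.022118654704744806 [-0.74408314 -0.37207715 -1.12031347]
button_bore [([491.7, 420.0], 0.74)]
zero_button []
driver_tip [([317.9, 312.0], 0.8)]
tester [([490.2, 421.1], 0.84), ([321.1, 311.8], 0.29)]
[423.52341011 578.12803161]
```

View pics/w2.png

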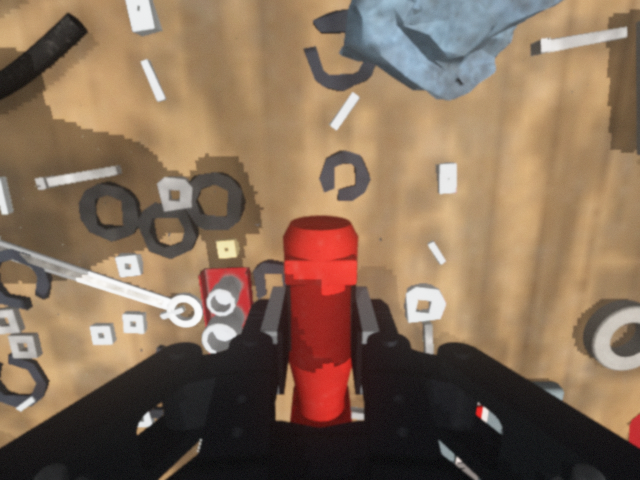

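The wrist view shows the driver held centred, with its handle at column 320; the gripper hides the tip. I'll turn it back a quarter so the wrist camera can see the gauge face from the side.

Request:
send_rows(hand=[0,0,0,0,0,0,0,0,0,0,0,0], translation=[[0,0,0],[0,0,0],[0,0,0],[0,0,0],[0,0,0],[0,0,0],[0,0,0],[0,0,0],[0,0,0],[0,0,0],[-0.025,-0.05,0],[-0.025,-0.05,0]], yaw=[-0.157,-0.157,-0.157,-0.157,-0.157,-0.157,-0.157,-0.157,-0.157,-0.157,0,0])

```text
clock: 7.65
eef_pos: [0.4474, 0.1407, 0.1095]
tool_rot: [[-1.0, 0.007, 0.0], [0.007, 1.0, 0.0], [-0.0, 0.0, -1.0]]
wrist_force: [0.8, 0.6, -0.2]
gripper_width: 0.0221
grip_force: 79.2
```

Run:
```python
from h import *
s=state();print(s["clock"],s["eef_pos"],np.round(s["tool_rot"],3).tolist(),s["gripper_width"],s["wrist_force"])
cal=get_calibration("wrist");im=snap("wrist","w3")
for t in("button_bore","zero_button","band","pointer"): print(t,[(np.round(r["pixel"],1).tolist(),round(r["p"],2)) for r in recognise("wrist",t)[:3]])
print(proj("wrist",(.4667,.0054,.047),cal))
```

```text
7.65 [0.44742243 0.14073612 0.10947177] [[-1.0, 0.007, 0.0], [0.007, 1.0, 0.0], [-0.0, 0.0, -1.0]] 0.022137059777650327 [ 0.81915384  0.6279279  -0.20795651]
button_bore [([112.1, 303.3], 0.65)]
zero_button [([59.1, 295.0], 0.5), ([358.1, 413.6], 0.19)]
band []
pointer [([155.9, 409.5], 0.86)]
[ 70.586826   295.44006196]
```

View pics/w3.png

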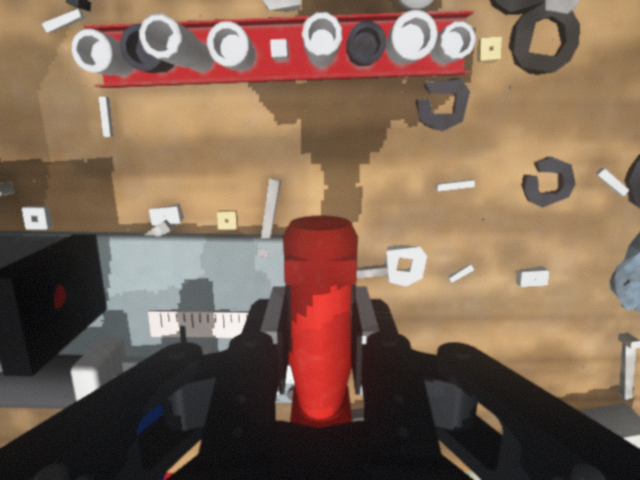

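The red button shows at about (59,297) in the black face, and the pointer at about (183,333). I'll compare this with predictions.

Run:
```python
from h import *
im=cv2.imread("pics/w3.png");cal=get_calibration("wrist")
hsv=cv2.cvtColor(im,cv2.COLOR_BGR2HSV);m=((hsv[...,0]<10)|(hsv[...,0]>170))&(hsv[...,1]>120)&(hsv[...,2]>50)
m=m[260:330,20:110];p=np.argwhere(m)[:,::-1]+[20,260];c=p.mean(0);print("red",len(p),c,p.min(0),p.max(0))
C=np.array([.5031,.0273]);ex=np.array([-.0175,-.9998]);ey=np.array([.9998,.0-.0175])
T=lambda x,y,z:np.r_[C+(x+.0075)*ex+y*ey,z]
for n,P in {"btn":(.020,-.036,.047),"bn":(.015,-.061,.012),"bf":(.015,-.011,.012),"tn":(.015,-.061,.085),"tf":(.015,-.011,.085)}.items(): print(n,T(*P),proj("wrist",T(*P),cal))
o,v=ray("wrist",c,cal);P=T(.020,0,0);t=((P[:2]-o[:2])@ex)/(v[:2]@ex);print("btn world",o+t*v)
cv2.imwrite("pics/w3c.png",cv2.resize(im[220:390,0:160],(800,600),interpolation=cv2.INTER_CUBIC)) if 0 else cv2.imwrite("pics/w3c.png",cv2.resize(im[220:380,0:200],(750,600),interpolation=cv2.INTER_CUBIC))
```

```text
red 184 [ 59.26630435 296.46195652] [ 54 285] [ 65 307]
btn [4.6662595e-01 4.3550000e-04 4.7000000e-02] [ 59.87674365 297.89507371]
bn [0.44171845 0.005872   0.012     ] [ 96.58262787 235.66826344]
bf [0.49170845 0.004997   0.012     ] [108.16015114 310.34125781]
tn [0.44171845 0.005872   0.085     ] [  6.96613242 282.58309859]
tf [0.49170845 0.004997   0.085     ] [ 29.76764751 381.40283022]
btn world [4.65659810e-01 4.52410839e-04 4.72593512e-02]
```

View pics/w3c.png

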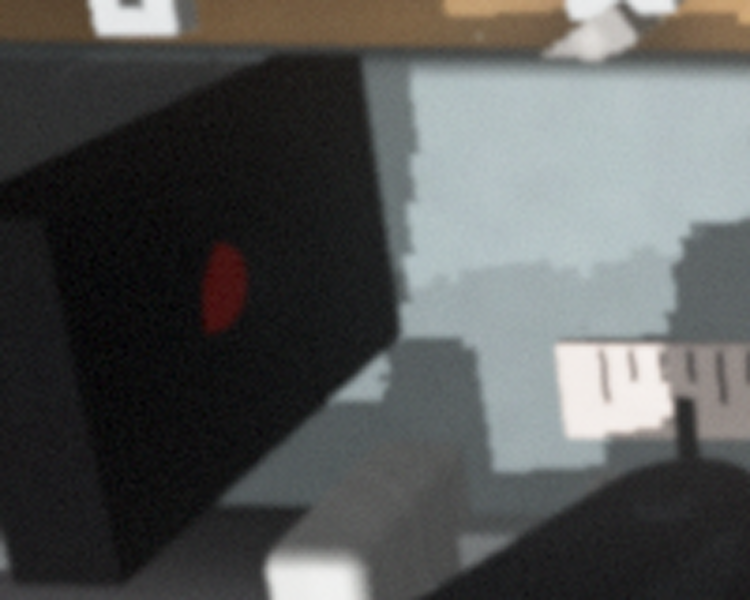

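The model fits: button at x ≈ 0.4655, z ≈ 0.047, face y ≈ 0.005. I'll go to the staging pose.

Request:
send_rows(hand=[0,0,0,0,0,0,0,0,0,0,0,0], translation=[[-0.01,0.037,-0.01],[-0.011,0.037,-0.01],[0,0,0],[0,0,0],[0,0,0],[0,0,0],[0,0,0],[0,0,0],[0,0,0],[0,0,0],[0,0,0],[0,0,0]], yaw=[0,0,0.1757,0.1757,0.1757,0.1757,0.1757,0.1757,0.1757,0.1757,0.1757,0])

```text
clock: 9.4
eef_pos: [0.468, 0.2165, 0.1293]
tool_rot: [[0.018, 1.0, -0.0], [1.0, -0.018, 0.0], [0.0, -0.0, -1.0]]
wrist_force: [0.6, 0.1, -0.7]
gripper_width: 0.0222
grip_force: 79.2
```

Run:
```python
from h import *
s=state();print(s["clock"],s["eef_pos"],np.round(s["tool_rot"],3).tolist())
a=snap("top","t1");b=snap("scene","s1")
P=s["eef_pos"]
tip=P+np.array([-.0028,-.16,.003]);pt,ps=proj("top",tip),proj("scene",tip);print(pt,ps)
for c in("top","scene"):
  print(c,[(np.round(r["pixel"],1).tolist(),round(r["p"],2)) for r in recognise(c,"driver_tip")[:3]])
k=lambda im,p:cv2.resize(im[int(p[1])-50:int(p[1])+50,int(p[0])-65:int(p[0])+65],(780,600),interpolation=cv2.INTER_CUBIC)
print("origins",[(int(p[0])-65,int(p[1])-50) for p in(pt,ps)])
o=np.hstack([k(a,pt)[:, :, ::-1],k(b,ps)[:, :, ::-1]]);cv2.imwrite("pics/st1.png",cv2.resize(o,(800,308)))
```

```text
9.4 [0.4680341  0.21648118 0.12927985] [[0.018, 1.0, -0.0], [1.0, -0.018, 0.0], [0.0, -0.0, -1.0]]
[305.66930101 248.15098756] [290.13104017 210.63036995]
top [([259.5, 247.0], 0.61)]
scene [([253.1, 182.0], 0.89)]
origins [(240, 198), (225, 160)]
```

View pics/st1.png

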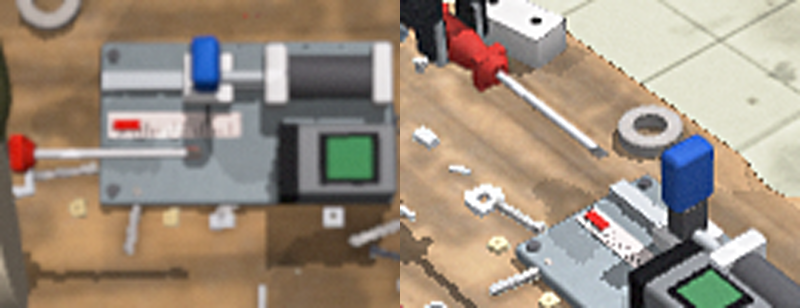

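The tip matches my prediction within about 1 mm: top px (305,248), scene px (290.6,209.4). I'll lower and approach.

Request:
send_rows(hand=[0,0,0,0,0,0,0,0], translation=[[0,0.001,0.04],[0,0,0.046],[-0.015,0,0],[-0.015,0,0],[-0.01,0,0],[0,0,0],[0,0,0],[0,0,0]], yaw=[0,0,0,0,0,0,0,0])

```text
clock: 10.6
eef_pos: [0.469, 0.1757, 0.0435]
tool_rot: [[0.022, 1.0, 0.0], [1.0, -0.022, 0.0], [0.0, 0.0, -1.0]]
wrist_force: [-0.3, 1.6, -0.2]
gripper_width: 0.0219
grip_force: 79.2
```

Run:
```python
from h import *
s=state();print(s["clock"],s["eef_pos"],s["wrist_force"])
a=snap("top","t2");b=snap("scene","s2")
tip=s["eef_pos"]+np.array([-.0025,-.16,.004]);pt,ps=proj("top",tip),proj("scene",tip);print(pt,ps)
k=lambda im,p:cv2.resize(im[int(p[1])-30:int(p[1])+30,int(p[0])-40:int(p[0])+40],(400,300),interpolation=cv2.INTER_CUBIC)
print("origins",[(int(p[0])-40,int(p[1])-30) for p in(pt,ps)])
cv2.imwrite("pics/st2.png",np.hstack([k(a,pt),k(b,ps)])[:,:,::-1])
```

```text
10.6 [0.46899412 0.17565321 0.04352398] [-0.34484635  1.60086224 -0.20950272]
[325.77631048 252.11988637] [305.31987887 252.74211077]
origins [(285, 222), (265, 222)]
```

View pics/st2.png

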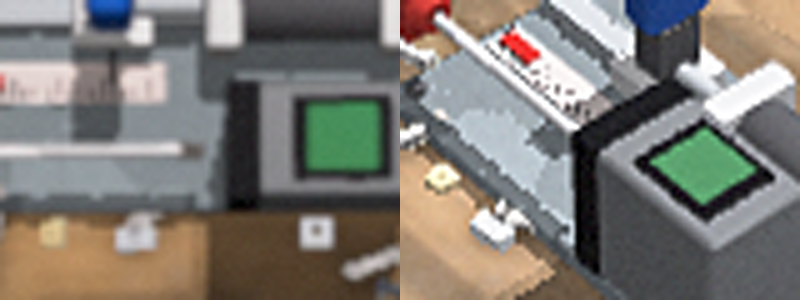

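The top view shows the tip at (325.6,252.4), as predicted and in line with the hole. I'll press in.

Request:
send_rows(hand=[0,0,0,0,0,0,0], translation=[[-0.005,0,0],[-0.005,0,0],[-0.003,0,0],[-0.002,0,0],[-0.002,0,0],[0,0,0],[0,0,0]], yaw=[0,0,0,0,0,0,0])

```text
clock: 11.58
eef_pos: [0.4686, 0.1586, 0.0433]
tool_rot: [[0.022, 1.0, 0.0], [1.0, -0.022, 0.0], [0.0, 0.0, -1.0]]
wrist_force: [-0.3, 2.9, -1.0]
gripper_width: 0.022
grip_force: 79.2
```

Request:
send_rows(hand=[0,0,0,0], translation=[[-0.002,0,0],[-0.001,0,0],[0,0,0],[0,0,0]], yaw=[0,0,0,0])

```text
clock: 12.08
eef_pos: [0.4685, 0.1557, 0.0434]
tool_rot: [[0.022, 1.0, 0.0], [1.0, -0.022, 0.001], [0.001, 0.0, -1.0]]
wrist_force: [0.5, 7.0, -1.0]
gripper_width: 0.0221
grip_force: 79.2
```

Request:
send_rows(hand=[0,0,0,0], translation=[[-0.001,0,0],[-0.001,0,0],[0,0,0],[0,0,0]], yaw=[0,0,0,0])

```text
clock: 12.58
eef_pos: [0.4686, 0.1551, 0.0435]
tool_rot: [[0.023, 1.0, 0.001], [1.0, -0.023, 0.003], [0.003, 0.001, -1.0]]
wrist_force: [0.3, 17.7, -1.0]
gripper_width: 0.0219
grip_force: 79.1
```

The hard stop was reached: force rose from 7 to 18 N with 0.6 mm more movement, and the tip is at the expected full depth. I'll retreat and lay the driver back where it was.

Request:
send_rows(hand=[0,0,0,0,0,0,0,0,0,0,0,0], translation=[[0.01,0,0],[0.03,0,0],[0.047,0,0],[0,-0.035,-0.045],[0,-0.035,-0.045],[0,0,0],[0,0,0],[0,0,0],[0,0,0],[0,0,0],[0,0,0],[0,0,0]], yaw=[0,0,0,0,0,-0.178,-0.178,-0.178,-0.178,-0.178,-0.178,-0.178])

```text
clock: 14.08
eef_pos: [0.4004, 0.2414, 0.1333]
tool_rot: [[-0.942, 0.335, -0.0], [0.335, 0.942, -0.001], [-0.0, -0.001, -1.0]]
wrist_force: [-0.1, -0.0, -0.4]
gripper_width: 0.0219
grip_force: 79.3
```

Request:
send_rows(hand=[0,0,0,0,0,0,0,0], translation=[[0,0,0],[0,0,0],[0,0,0],[0,0,0],[0,0,0.04],[0,0,0.04],[0,0,0],[0,0,0]], yaw=[-0.178,-0.178,-0.178,-0.178,0,0,0,0])

```text
clock: 15.08
eef_pos: [0.4011, 0.2419, 0.0545]
tool_rot: [[-0.934, -0.357, 0.001], [-0.357, 0.934, 0.0], [-0.001, -0.0, -1.0]]
wrist_force: [0.1, 0.1, -0.2]
gripper_width: 0.0227
grip_force: 79.3
```

Request:
send_rows(hand=[0,0,0,0,0,0], translation=[[0,0,0.025],[0,0,0.012],[0,0,0.004],[0,0,0.002],[0,0,0],[0,0,0]], yaw=[0,0,0,0,0,0])

```text
clock: 15.82
eef_pos: [0.4006, 0.242, 0.0107]
tool_rot: [[-0.934, -0.357, 0.001], [-0.357, 0.934, 0.0], [-0.001, -0.0, -1.0]]
wrist_force: [-0.0, -0.0, 0.3]
gripper_width: 0.0221
grip_force: 79.3
```

Request:
send_rows(hand=[45,70,100,100,100,100,100,100], translation=[[0,0,0],[0,0,0],[0,0,0],[0,0,0],[0,0,-0.03],[0,0,-0.05],[0,0,-0.05],[0,0,-0.04]], yaw=[0,0,0,0,0,0,0,0])

```text
clock: 16.82
eef_pos: [0.4004, 0.2419, 0.1824]
tool_rot: [[-0.934, -0.357, 0.001], [-0.357, 0.934, 0.0], [-0.001, -0.0, -1.0]]
wrist_force: [-0.2, -0.5, -1.0]
gripper_width: 0.0854
grip_force: 0.0
```

Run:
```python
from h import *
s=state();print(s["clock"],s["eef_pos"])
cal=get_calibration("wrist");im=snap("wrist","w4");b=snap("scene","s4")
cv2.imwrite("pics/v4.png",np.hstack([cv2.resize(im,(400,300)),cv2.resize(b[130:370,150:470],(400,300))])[:,:,::-1])
T=snap("top","t4");
def red(im,cam,z,box,cal=None):
    x0,y0,x1,y1=box;hsv=cv2.cvtColor(im,cv2.COLOR_RGB2HSV)[y0:y1,x0:x1];m=((hsv[...,0]<8)|(hsv[...,0]>172))&(hsv[...,1]>130)&(hsv[...,2]>60)
    p=np.argwhere(m)[:,::-1]+[x0,y0];c=p.mean(0);print(cam,len(p),c,p.min(0),p.max(0),onz(cam,c,z,cal))
red(im,"wrist",.0125,(90,240,200,300),cal)
red(T,"top",.0125,(270,230,290,245))
red(b,"scene",.0125,(280,224,297,240))
```

```text
16.825 [0.40036357 0.2419287  0.1823647 ]
wrist 194 [126.46907216 275.11340206] [115 268] [138 282] [0.50519066 0.11184848 0.0125    ]
top 23 [280.65217391 238.04347826] [277 237] [284 239] [0.50527641 0.11628614 0.0125    ]
scene 22 [288.72727273 231.22727273] [285 229] [292 234] [0.5061991  0.11716702 0.0125    ]
```

View pics/v4.png

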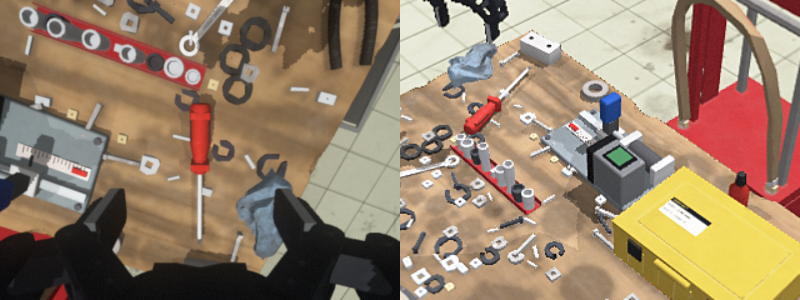

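The driver lies flat clear of the tester, and the bystanders are untouched. Next I'll hover over the slide grip.

Request:
send_rows(hand=[100,100,100,100,100,100,100,100], translation=[[-0.0143,-0.0558,0],[-0.0143,-0.0558,0],[-0.0143,-0.0558,0],[-0.0143,-0.0558,0],[0,0,0],[0,0,0],[0,0,0],[0,0,0]], yaw=[0,0,0,0,0.13,0.13,0.124,0])

```text
clock: 17.98
eef_pos: [0.533, 0.0538, 0.1789]
tool_rot: [[-1.0, 0.018, -0.003], [0.018, 1.0, 0.0], [0.003, 0.0, -1.0]]
wrist_force: [0.4, -0.1, 0.0]
gripper_width: 0.085
grip_force: 0.0
```

```bash
cat >> h.py <<'E'
def blob(im,kind,box=(0,0,640,480)):
    x0,y0,x1,y1=box;h=cv2.cvtColor(im,cv2.COLOR_RGB2HSV)[y0:y1,x0:x1].astype(int);H,S,V=h[...,0],h[...,1],h[...,2]
    m={"red":((H<8)|(H>172))&(S>130)&(V>60),"blue":(H>100)&(H<130)&(S>150)&(V>40),"dark":V<60}[kind]
    n,l,st,c=cv2.connectedComponentsWithStats(m.astype(np.uint8))
    return [(c[i]+[x0,y0],st[i][:4]+[x0,y0,0,0],st[i][4]) for i in np.argsort(-st[1:,4])[:4]+1]
E
python3 - <<'E'
from h import *
s=state();print(s["clock"],s["eef_pos"],np.round(s["tool_rot"],3).tolist())
cal=get_calibration("wrist");im=snap("wrist","w5")
print("proj",*[np.round(proj("wrist",p,cal)) for p in [(.533,.054,.102),(.533,.054,.082),(.505,.116,.0125),(.505,.054,.019)]])
for k in("blue","red"):
    for c,b,a in blob(im,k)[:4]: print(k,a,np.round(c,1),b,np.round(onz("wrist",c,.102 if k=="blue" else .0125,cal),4))
for t in("slide_grip","band","pointer"): print(t,[(np.round(r["pixel"],1).tolist(),round(r["p"],2)) for r in recognise("wrist",t)[:2]])
h=cv2.cvtColor(im,cv2.COLOR_RGB2HSV)
c,b,a=blob(im,"blue")[0]
print(h[b[1]:b[1]+b[3]:4,int(c[0]),2].tolist())   # value down the grip column
for r in range(b[1]-1,b[1]+b[3],8): 
    q=np.where((h[r,:,0]>100)&(h[r,:,0]<130)&(h[r,:,1]>150))[0]; print(r,q.min() if len(q) else None,q.max() if len(q) else None)
E
```

```text
17.975 [0.5330288  0.05381998 0.17891327] [[-1.0, 0.018, -0.003], [0.018, 1.0, 0.0], [0.003, 0.0, -1.0]]
proj [321. 252.] [321. 242.] [402. 178.] [320. 181.]
blue 1588 [317.9 251.3] [302 225  32  54] [0.5325 0.0525 0.102 ]
red 16271 [279.7 381.5] [179 324 225 120] [0.682  0.0158 0.0125]
red 4284 [596.1  47.3] [558   0  75 101] [0.4159 0.2483 0.0125]
red 1715 [ 20.4 281.8] [  0 258  50  55] [ 0.5843 -0.1927  0.0125]
red 240 [398.9 176.3] [386 172  26  10] [0.5037 0.1137 0.0125]
slide_grip [([312.3, 227.2], 0.91)]
band [([397.8, 176.1], 0.75)]
pointer [([315.5, 226.1], 0.57)]
[132, 180, 222, 226, 227, 229, 230, 229, 231, 231, 230, 230, 231, 203]
224 None None
232 303 333
240 303 333
248 302 333
256 303 333
264 303 333
272 303 332
```

The grip is centred at x 0.533, y 0.0525, and the band is near y 0.114, so about 61 mm of travel. I'll descend and grip.

Request:
send_rows(hand=[100,100,100,100,100,0,0,0,0,0,0], translation=[[0,-0.0013,0.03],[0,0,0.03],[0,0,0.03],[0,0,0.017],[0,0,0],[0,0,0],[0,0,0],[0,0,0],[0,0,0],[0,0,0],[0,0,0]], yaw=[0,0,0,0,0,0,0,0,0,0,0], grip_force=80)

```text
clock: 19.55
eef_pos: [0.5336, 0.053, 0.0739]
tool_rot: [[-1.0, 0.019, 0.001], [0.019, 1.0, 0.001], [-0.001, 0.001, -1.0]]
wrist_force: [0.2, 4.5, 5.6]
gripper_width: 0.0195
grip_force: 78.6
```

```bash
cat > m.py <<'E'
from h import *
import sys
s=state();print(s["clock"],s["eef_pos"],np.round(s["wrist_force"],1),s["gripper_width"])
cal=get_calibration("wrist");im=snap("wrist",sys.argv[1])
e=s["eef_pos"];print("proj pointer",np.round([proj("wrist",(.505,e[1],.019),cal),proj("wrist",(.515,e[1],.019),cal)]))
for c,b,a in blob(im,"red"):
    if a<2000: print("red",a,np.round(c,1),b,np.round(onz("wrist",c,.0125,cal),4))
g=cv2.cvtColor(im,cv2.COLOR_RGB2GRAY)
x=int(proj("wrist",(.505,e[1],.019),cal)[0])
for r in range(140,260,8): print(r,g[r,x-30:x+31:3].tolist())
E
python3 m.py w6
```

```text
19.55 [0.53362716 0.05299151 0.07391776] [0.2 4.5 5.6] 0.019525347754371848
proj pointer [[319. 210.]
 [320. 230.]]
red 1325 [325.3 416.1] [280 401  80  28] [0.6309 0.0543 0.0125]
red 566 [440.6 203.1] [422 196  39  15] [0.5039 0.1138 0.0125]
red 315 [184.9 460.5] [162 441  42  39] [ 0.6626 -0.0328  0.0125]
red 93 [159.1 417.4] [151 414  17  10] [ 0.6304 -0.0444  0.0125]
140 [127, 126, 125, 120, 124, 125, 127, 124, 123, 122, 126, 122, 122, 122, 124, 123, 121, 123, 119, 123, 122]
148 [127, 130, 124, 123, 126, 125, 129, 125, 122, 125, 123, 123, 127, 121, 123, 120, 124, 125, 124, 124, 121]
156 [125, 129, 124, 127, 126, 128, 128, 126, 122, 123, 122, 125, 123, 127, 122, 125, 121, 123, 124, 122, 126]
164 [126, 125, 125, 124, 128, 130, 129, 126, 128, 127, 128, 124, 127, 126, 123, 127, 126, 122, 126, 125, 126]
172 [127, 127, 127, 131, 127, 129, 129, 125, 126, 127, 128, 126, 128, 129, 129, 127, 129, 128, 129, 130, 127]
180 [131, 129, 129, 130, 127, 128, 128, 127, 127, 128, 126, 128, 127, 131, 129, 127, 129, 130, 125, 126, 129]
188 [118, 187, 192, 164, 179, 193, 186, 138, 191, 189, 135, 183, 1
[... 217 characters left out ...]
 187, 163, 153, 191, 187, 188, 189, 191, 189]
212 [194, 191, 191, 190, 190, 187, 185, 158, 156, 128, 61, 108, 190, 190, 190, 190, 190, 191, 192, 192, 193]
220 [161, 153, 154, 154, 154, 154, 145, 128, 130, 109, 58, 92, 155, 151, 150, 149, 151, 152, 157, 155, 156]
228 [129, 130, 130, 129, 130, 130, 111, 110, 108, 103, 58, 83, 128, 126, 126, 131, 133, 128, 130, 130, 131]
236 [126, 126, 122, 124, 124, 127, 123, 123, 123, 122, 125, 126, 128, 127, 126, 124, 126, 127, 127, 126, 131]
244 [253, 253, 228, 194, 192, 193, 194, 193, 193, 192, 194, 195, 196, 194, 196, 196, 194, 194, 199, 197, 194]
252 [253, 253, 253, 252, 252, 245, 219, 154, 158, 158, 158, 159, 161, 158, 162, 165, 188, 195, 193, 196, 235]
```

The pointer is visible at column 319, rows 202–230. The red blob measures about 20 mm along the pull and 8 mm across, which is not what the text says. I'll map the colours along the scale before pulling.

Run:
```python
import cv2,numpy as np
im=cv2.imread("pics/w6.png");h=cv2.cvtColor(im,cv2.COLOR_BGR2HSV).astype(int)
for r in range(176,242,3):
    s=""
    for c in range(250,480,2):
        H,S,V=h[r,c]; s+= "R" if S>110 and (H<10 or H>170) else ("#" if V<75 else ("." if V>175 and S<40 else ("o" if V<125 else "-")))
    print(r,s)
print(h[203,415:470:4].tolist()); print(h[190,415:470:4].tolist())
```

```text
176 .....----------....----------------------------------------------------......------------.........................-
179 .......--------....----------------------------------------------------........--------...........................-
182 ...................--------------------------------------------------.........-------------................-......-
185 ...................--.........-..-----.--....-..---....---------.--...............................................-
188 ...................--...--...--....-....-....-....-....-....--...-................................................-
191 ...................--...--...--...--....-....-....-....-....-....-................................................-
194 ...................--...--...--...--...-o....o....-....-....-....-....................-....-...-.................--
197 ...................--...--...--...--...--....-....-....-....-....-....................RRRRRRRRRRRRRRRRRRRR.......--
200 ....................-.............--...--...................-.........................RRRRRRRRRRRRRRRRRRRR.......--
203 ................
[... 1245 characters left out ...]
..................................................----
236 ------------ooooooo----o--o-ooo-oo---------------------........................................................----
239 ---------ooooooo--......-------------.---------.-------........................................................----
[[12, 5, 253], [13, 7, 251], [1, 168, 247], [1, 165, 250], [1, 167, 250], [1, 168, 250], [1, 168, 250], [1, 172, 250], [1, 171, 250], [1, 173, 250], [1, 174, 250], [1, 169, 250], [11, 8, 251], [10, 4, 215]]
[[8, 4, 253], [10, 6, 251], [12, 10, 243], [15, 4, 253], [8, 22, 213], [15, 4, 252], [15, 6, 251], [10, 20, 227], [15, 6, 250], [11, 18, 227], [12, 5, 252], [15, 4, 253], [15, 4, 253], [10, 6, 245]]
```

There is only one red patch, columns 422–461, so I'll aim for its centre, which meets either reading of its size. I'll pull about 60 mm.

Request:
send_rows(hand=[0,0,0,0,0,0,0,0,0], translation=[[0,0.005,0],[0,0.01,0],[0,0.01,0],[0,0.01,0],[0,0.01,0],[0,0.01,0],[0,0.005,0],[0,0,0],[0,0,0]], yaw=[0,0,0,0,0,0,0,0,0])

```text
clock: 20.72
eef_pos: [0.5349, 0.1107, 0.0739]
tool_rot: [[-1.0, 0.019, 0.001], [0.019, 1.0, -0.003], [-0.001, -0.003, -1.0]]
wrist_force: [-2.8, -11.9, 6.0]
gripper_width: 0.019
grip_force: 78.9
```

```bash
python3 m.py w7 | head -6
python3 - <<'E'
import cv2,numpy as np
im=cv2.imread("pics/w7.png");h=cv2.cvtColor(im,cv2.COLOR_BGR2HSV).astype(int)
for r in range(182,242,3):
    s=""
    for c in range(270,371,1):
        H,S,V=h[r,c]; s+= "#" if V<90 else ("R" if S>110 and (H<10 or H>170) else ("." if V>175 and S<40 else ("o" if V<125 else "-")))
    print(r,s)
E
```

```text
20.725 [0.53489832 0.11073351 0.07392918] [ -2.8 -11.9   6. ] 0.019024764874793237
proj pointer [[320. 208.]
 [320. 228.]]
red 992 [306.6 414.1] [280 400  60  28] [0.6306 0.1007 0.0125]
red 534 [324.7 202.6] [305 196  40  15] [0.5039 0.1133 0.0125]
red 356 [ 35.5 133.6] [ 28 118  17  32] [ 0.4675 -0.0253  0.0125]
182 .........-..------oooooooooooooooooooooooooooooooooooooooooooooooooooooooooooooooooooooooooooo#oooooo
185 .................-----------------------------------------------------------------ooooooooooo##oooooo
188 ..............--......--o--.....--o--......----.....--oo--....---o--............--ooooooooooo##oooooo
191 ..............--......--o--.....--o--.....--oo-......-oo--....---o--............--ooooooooooo##oooooo
194 ...............-.......-o--......-oo--------oo--------oo---------o---------.....--ooooooooooo##oo----
197 ......................--o--.....---RRRRRRRRRRRRRRRRRRRRRRRRRRRRRRRRRRRRRRRR--...--ooooooooooo##oo----
200 ......................--o--...-----RRRRRRRRRRRRRRRRRRRRRRRRRRRRRRRRRRRRRRRR--...--ooooooooooo#ooo----
203 .......................----...-----RRRR
[... 634 characters left out ...]
ooooooooo#######ooooooooooooooooooooooooooooooooooooooooo-------
224 ..................--oooooooooooooooooooooooooo#######oooooooooooooooooooooooooooooooooooo---o--------
227 ..............----oooooooooooooooooooooooooooo#######oooooooooooooooooooooooooooooooooo-----o--------
230 ..............--oooooooooooooooooooooooooooooo#######oooooooooooooooooooooooooooooooooo-----o--------
233 ---------------oooooooooooooooooooooooooooooooo#####ooooooooooooooooooooooooooooooooooo--------------
236 ooooooooooooooooooooooooooooooooooooooooooooooooooooooooooooooooooooooooooooooooooooooo--------------
239 oooooooooooo--..........-----------------------------------------------------------------------------
```

The pointer is at column 319.5 and the band centre at 324.8, so about 2.6 mm more.

Request:
send_rows(hand=[0,0,0,0,0], translation=[[0,0.0017,0],[0,0.001,0],[0,0,0],[0,0,0],[0,0,0]], yaw=[0,0,0,0,0])

```text
clock: 21.4
eef_pos: [0.535, 0.1133, 0.0739]
tool_rot: [[-1.0, 0.019, 0.001], [0.019, 1.0, -0.003], [-0.001, -0.003, -1.0]]
wrist_force: [-1.3, -11.5, 5.7]
gripper_width: 0.0189
grip_force: 78.9
```

```bash
python3 m.py w8 | head -5
python3 - <<'E'
import cv2,numpy as np
im=cv2.imread("pics/w8.png");h=cv2.cvtColor(im,cv2.COLOR_BGR2HSV).astype(int)
for r in range(197,216,3):
    print(r,"".join("#" if h[r,c,2]<90 else ("R" if h[r,c,1]>110 else ".") for c in range(290,355)))
E
```

```text
21.4 [0.534972   0.11325857 0.07392477] [ -1.3 -11.5   5.7] 0.01894493170175823
proj pointer [[320. 208.]
 [320. 228.]]
red 924 [305.7 414.3] [280 400  58  29] [0.6308 0.1027 0.0125]
red 529 [318.9 202.7] [300 196  39  15] [0.5039 0.1129 0.0125]
197 ..........RRRRRRRRRRRRRRRRRRRRRRRRRRRRRRRRRRRRRRR................
200 ..........RRRRRRRRRRRRRRRRRRRRRRRRRRRRRRRRRRRRRRRR...............
203 ..........RRRRRRRRRRRRRRRRR######RRRRRRRRRRRRRRRRR...............
206 ..........RRRRRRRRRRRRRRRRR######RRRRRRRRRRRRRRRRR...............
209 ..........RRRRRRRRRRRRRRRRR######RRRRRRRRRRRRRRRR................
212 ...........................######................................
215 ...........................######................................
```

The pointer is centred on the red band (column 319.5 against 319.3) and the grip is holding. I'll hand it in.

```bash
python3 -c "
from plant import *
print(sign_off())"
```

```text
the job is handed in; nothing more can be done
None
```

The zero button was pressed to its stop with the screwdriver tip, the screwdriver was laid flat clear of the tester, and I handed in at 21.4 s with the slide held by its grip and the pointer centred on the red band; the verdict isn't known, and in the camera the band is about 20 mm along the pull, not the stated 8 mm.

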